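# Earthing check before board work

### The arm

A 7-joint arm with a two-finger parallel gripper is mounted at the origin on a cart in front of the work surface, level with it; the furniture and walls round the work are solid. World frame = base frame: x ahead of the robot, y to its left, z up, the work surface at z = 0. Lengths are in m, angles in degrees, forces in N, time in s.
With the tool pointing down it reaches from about 0.4 to 0.85 m from the base axis. Payload 6.9 kg.
Tool frame: the origin (TCP) lies at the very end of the fingers, on their centre line; the grasp point (between the pads) lies 19 mm behind it; z points along the fingers, y is the line along which they close (so a half turn about z gives the same grasp; the last joint's range is limited). The gripper opens to 85 mm and grips with 20 to 120 N. Pads are 22 mm wide; open, the fingers measure 114 mm over their backs; the gripper's body (76 mm by 85 mm) begins 54 mm behind the grasp point. The pads swing forward as they close: fully open they stand 13 mm farther back than shut.
Start: joints at [-62.882, 29.078, -13.613, 85.955, 7.202, 65.827, -8.869], TCP at [0.225, 0.583, 0.231] pointing down, gripper open.
Joint ranges: [-176.47, 176.47], [-13.61, 117.27], [-81.72, 77.17], [0.22, 143.17], [-87.28, 267.28], [10, 112.55], [-165.47, 165.47]. Speed limits (degrees/s): [136.94, 136.94, 180, 180, 180, 180, 180].

### API

Orientations are given as [roll, pitch, yaw] about the fixed x, y, z axes, in that order (R = Rz(yaw) Ry(pitch) Rx(roll)).
In Python, from plant import sense, snapshot, camera_model, close_job gives the robot as it stands.
- The arm moves only by the tool step_arm, never from a script. Its argument "increments" is a list of rows, each a list of 5 numbers: the opening, from -1 (shut) to 1 (fully open), then the shift along the world's x, y, z as a fraction of full scale, then the turn about the world's z as a fraction of full scale. A call has 1 to 8 rows; each row is the pose to reach, as a shift and turn from the pose commanded when the call began; what a row does not reach only later rows make up. Full scale, the value 1, is 0.5 m for a shift and pi/2 rad for a turn. A row lasts 1/12 s, in which the tool goes at most 41.7 mm and 7.16 degrees, less where a joint would pass 70% of its speed; a pose out of reach is approached as far as the arm can. A call with a number of a shift or a turn outside -1 to 1 is refused whole. A call with a gripper value outside its range is refused whole. The fingers move at their own pace and stop on an object; "grip_force" is the grip in N (left out, the last holds). Time passes only in rows, so rows that repeat a pose let the fingers close. It gives the time, the measured TCP pose, the force, the opening and the grip force at its end, in the units of the state.
- sense(): the state, without advancing time (a new reading comes with each control period).
- snapshot(name): name is "side" or "top"; returns the picture (420x560x3 uint8, blue, green, red); there is no depth.
- camera_model(name): a dict with "intrinsics" (3x3 intrinsics, pixels), "T" (4x4, takes a point from camera to world coordinates). Camera axes: x right, y up, looking along -z (the intrinsics and any distortion apply to the point x, -y, -z); pixel columns grow to the right and rows downward; lengths in m; the calibration is good to about 2 mm. A picture is of the moment at which its call begins. camera_model takes no time and is no camera call.
- close_job(): hands the job in; it is judged then, once.
The state is a dict: "clock": time; "qpos": joint angles; "dq": joint speeds; "joint_efforts": joint torques, N m; "position": TCP position; "orientation": TCP orientation; "force": force on the tool from outside, world axes, zero at the start; "wrist_torque": the same for the moment, N m; "opening": finger opening in m; "grip_force": force on a finger pad.
Only numpy, scipy, OpenCV 4.12 (cv2) and the standard library are available. Lean on these libraries where they do the work, as an engineer would, in place of code of your own. Each camera call takes 0.05 s, during which the arm holds its last target. There are 200 camera calls.

### The job

Check the gripper's earthing before any board is handled: first touch the sprung steel dome of the small black earth block lightly with the fingertips, just enough for it to give, for a moment; then press the round key of the earthing tester fully down, gently, keep it down for about a second and let it come up again. Leave the tester's square key and bar-shaped key untouched, do not shift or pick up the earth block, and disturb none of the other things on the bench; finish clear of everything.

Things in the scene. Friction and masses are not known exactly. Their poses are not given: they have to be found in the camera images.
- dome_top (a point): Crown of the sprung steel dome in the middle of the earth block: 28 mm across at its foot, it stands 12 mm proud of the block, 30 mm above the bench. It sinks straight down by at most 6 mm; it starts to move at about 0.8 N and is fully down at about 4 N, and springs back.
- earth_block: Loose black block, 56x56x18 mm, 0.6 kg, flat on the bench, with the steel dome in the middle of its top and a short steel lead socket standing out of its +x side. Origin at the centre of its underside, z up.
- tester: Earthing tester: low grey case with a black top, 100 (x) x 200 (y) x 42 mm high, fixed to the bench. Origin at the centre of its underside, z up. Three bare aluminium keys stand in a row along its y axis, 65 mm apart, at x = -8 mm; which key is in which place differs.
- round_key_top (a point): Centre of the top face of the round key: a disc 32 mm across, 58 mm above the bench, 10 mm proud of its key unit.
- round_key (a joint): Travel of the round key straight down: 0 up, 0.006 m fully down. A spring pushes it up: about 1 N to start it, about 4.5 N fully down.
- round_key_unit: 46 mm square, 6 mm high black key unit on top of the earthing tester; origin at the centre of its underside, z up, 42 mm above the bench. It carries the round key.
- square_key_unit: 46 mm square, 6 mm high black key unit on top of the earthing tester; origin at the centre of its underside, z up, 42 mm above the bench. It carries the square key (28x28 mm, top 58 mm above the bench), to be left alone.
- bar_key_unit: 46 mm square, 6 mm high black key unit on top of the earthing tester; origin at the centre of its underside, z up, 42 mm above the bench. It carries the bar-shaped key (12 mm along x, 40 mm along y, top 58 mm above the bench), to be left alone.
- flux_jar: Bystander, loose: small brown jar with a cream screw lid, 38 mm across, 30 mm high. Origin at the centre of its underside.
- esc_stack: Bystander, loose: stack of two black circuit boards, 38x37x20 mm. Origin at the centre of its underside.
- brass_wool_tin: Bystander, loose: open round grey tin of brass curls, 49 mm across, 28 mm high. Origin at the centre of its underside.
- fc_board: Bystander, loose: black circuit board, 37x36x10 mm. Origin at the centre of its underside.
- rx_board: Bystander, loose: small green circuit board, 27x26x10 mm. Origin at the centre of its underside.
- lipo_pack: Bystander, loose: blue battery pack with a yellow plug, 31x103x22 mm. Origin at the centre of its underside.
Things that resemble listed ones, but are neither listed nor needed, are in the scene too. What is shaped like the earth_block but green or purple is not meant.

How it is judged (in metres and radians):
On the way, in this order (a step that is already met when the one before it is completed fails the run):
1. the fingertips rest on the steel dome of the earth block (contact force between the fingers and earth_block above 0.5 N and z of dome_top in the frame of earth_block below 0.0293 m), for 0.15 s.
2. the round key is held down with the fingers (value of joint round_key above 0.0045 m and contact force between the fingers and round_key_unit above 1 N), for 0.7 s.
At the end, for the whole second after the job is handed in: The dome has been touched, then the round key was held at least 4.5 mm down for 0.7 s; the round key is up again (under 1 mm), the dome is up again, the earth block is within 10 mm and each bystander within 12 mm of where it stood (value of joint round_key below 0.001 m and z of dome_top in the frame of earth_block above 0.029 m and distance of earth_block from where it was at the start of the episode below 0.01 m and linear speed of earth_block below 0.01 m/s and distance of each of flux_jar, esc_stack, brass_wool_tin, fc_board, rx_board, lipo_pack from where it was at the start of the episode below 0.012 m).
It fails at once if the square or the bar-shaped key is touched (contact force between any of the fingers, the arm and square_key_unit above 0.5 N or contact force between any of the fingers, the arm and bar_key_unit above 0.5 N).
It fails at once if the earth block is pressed harder than 15 N (contact force between any of the fingers, the arm and earth_block above 15 N).
It fails at once if the round key is pressed harder than 20 N (contact force between any of the fingers, the arm and round_key_unit above 20 N).
It fails at once if the earth block is lifted, shoved by 10 mm or tipped (distance of earth_block from where it was at the start of the episode above 0.01 m or angle between earth_block's own z axis and vertical above 0.15 rad).
It fails at once if a bystander is moved by more than 12 mm (not (distance of each of flux_jar, esc_stack, brass_wool_tin, fc_board, rx_board, lipo_pack from where it was at the start of the episode below 0.012 m)).
It also fails if it takes over 48 s, if anything falls off the work surface, if the arm or the gripper's body presses on something with over 40 N, if the wrist force passes 120 N, or if a joint passes its speed limit or range.

## Working session

There is one attempt and no reset: what is moved stays moved. The work goes in short steps, Python scripts to look and compute and a tool call to move; the robot and the scene stay as the last step left them, time stands still between calls to the robot, and variables do not carry over. Pictures are saved under pics/ and viewed, at most 10 in all, crops included, and the job is handed in when it is done.

Besides the shell and the picture viewer there is one more tool, called after ">>>" as name([rows], argument=value, ...), one row to a line, values as JSON. step_arm: Moves the arm, as the interface text tells. Shift numbers are shares of 0.5 m and turn numbers shares of pi/2 rad, none past 1 either way. Its arguments: {"type":"object","properties":{"increments":{"type":"array"},"grip_force":{"type":"number"}},"required":["increments"]}

```bash
mkdir -p pics
python3 - <<'E'
from plant import *
import cv2
for n in("top","side"):
    cv2.imwrite(f"pics/{n}0.png",snapshot(n)); m=camera_model(n); print(n,m["intrinsics"],m["T"],[k for k in m])
s=sense(); print(s["clock"],s["position"],s["orientation"],s["opening"])
E
```

```text
top [[475.38188733   0.         282.51890962]
 [  0.         475.38188733 211.15230975]
 [  0.           0.           1.        ]] [[ 0.01790065  0.98830726 -0.15142106  0.32291916]
 [-0.99981573  0.01874386  0.00414299 -0.02540986]
 [ 0.00693276  0.15131899  0.98846067  1.12858622]
 [ 0.          0.          0.          1.        ]] ['intrinsics', 'T']
side [[511.65759157   0.         281.40554245]
 [  0.         511.65759157 215.78779157]
 [  0.           0.           1.        ]] [[ 9.31359657e-01  2.02116132e-01 -3.02850226e-01  6.25111262e-02]
 [-3.64100102e-01  5.15743230e-01 -7.75525652e-01 -1.08266097e+00]
 [-5.53290852e-04  8.32561103e-01  5.53932942e-01  8.15746882e-01]
 [ 0.00000000e+00  0.00000000e+00  0.00000000e+00  1.00000000e+00]] ['intrinsics', 'T']
0.1 [0.22465752 0.58277054 0.23052181] [-1.79910956e+02  2.45208193e-03  1.58927285e+02] 0.08506219324256091
```

View pics/top0.png

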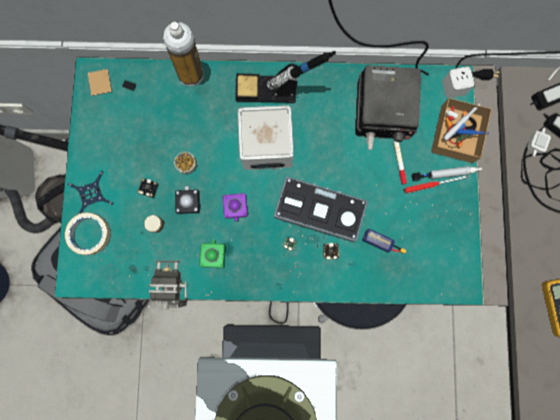

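View pics/side0.png

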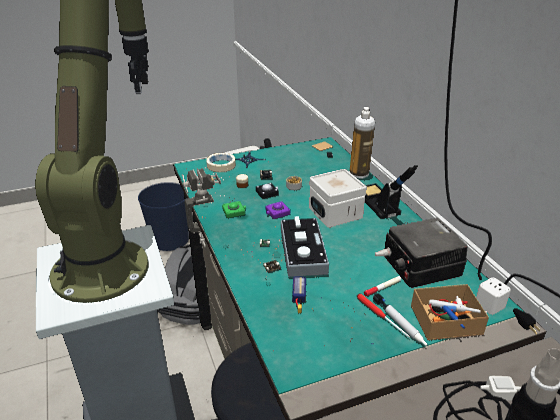

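Top view: the candidates for the earth block are black at (187,201), purple (235,206) and green (212,255). Black with a steel dome fits the description. On the tester, the bar key is at (293,201), the square key at (320,211) and the round key at (348,219). I'll confirm with one enlarged crop from both views.

Run:
```python
import cv2,numpy as np
t=cv2.imread("pics/top0.png");s=cv2.imread("pics/side0.png")
r=lambda im,x,y,w,h,k:cv2.resize(im[y:y+h,x:x+w],None,fx=k,fy=k,interpolation=cv2.INTER_CUBIC)
a=np.vstack([np.hstack([r(t,162,176,50,50,6),r(t,270,170,100,60,5)]),np.hstack([r(s,242,165,50,50,6),r(s,270,210,100,60,5)])]) if 0 else None
a=np.hstack([r(t,162,176,50,50,6),r(t,275,175,100,60,5)]);b=np.hstack([r(s,242,165,50,50,6),r(s,260,215,100,60,5)])
cv2.imwrite("pics/crop.png",np.vstack([a,b]))
```

```text
(no output)
```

View pics/crop.png

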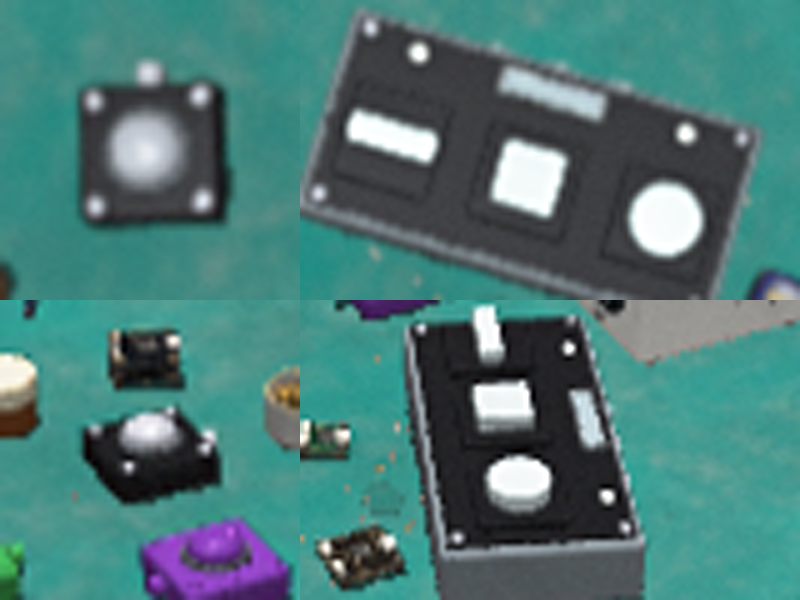

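The crop confirms it: the black block with the steel dome is at top (186,200.4), with its crown in the side view at (267,184). Purple and green are decoys. The round key's top face is at top (347.8,218.4) and side (303.4,249.8), at the end of the row; the square key is next to it.

```bash
cat > h.py <<'E'
from plant import *
import numpy as np
def ray(n,p):
    m=camera_model(n);K=m["intrinsics"];T=m["T"]
    d=np.linalg.solve(K,[*p,1.])*[1,-1,-1]
    return T[:3,3],T[:3,:3]@d/np.linalg.norm(d)
def tri(a,b):
    A=[];B=[]
    for n,p in(("top",a),("side",b)):
        o,d=ray(n,p);P=np.eye(3)-np.outer(d,d);A.append(P);B.append(P@o)
    x,r,*_=np.linalg.lstsq(np.vstack(A),np.hstack(B),rcond=None);return x.round(4),(r**.5).round(4)
def onz(n,p,z):
    o,d=ray(n,p);return (o+d*(z-o[2])/d[2]).round(4)
E
python3 - <<'E'
from h import *
c=lambda x,y,x0,y0,k:(x0+(x+.5)/k-.5,y0+(y+.5)/k-.5)
for nm,a,b,z in(("dome",c(147,149,162,176,6),c(152,120,242,165,6),.03),
 ("round",c(366,219-0,275,175,5) if 0 else c(366,219,275,175,5),c(219,176,260,215,5),.058),
 ("square",c(230,178,275,175,5),c(203,93,260,215,5),.058),
 ("bar",c(93,137,275,175,5),c(186,10,260,215,5),.058)):
    print(nm,tri(a,b),onz("top",a,z),onz("side",b,z))
E
```

```text
dome (array([0.5135, 0.1964, 0.0284]), array([0.0013])) [0.5124 0.1963 0.03  ] [0.5135 0.1937 0.03  ]
round (array([ 0.4731, -0.1788,  0.0568]), array([0.0002])) [ 0.4731 -0.1787  0.058 ] [ 0.4722 -0.1803  0.058 ]
square (array([ 0.4907, -0.1166,  0.0603]), array([0.0004])) [ 0.4908 -0.1167  0.058 ] [ 0.4922 -0.1137  0.058 ]
bar (array([ 0.5073, -0.0538,  0.0678]), array([0.0007])) [ 0.5085 -0.0539  0.058 ] [ 0.5136 -0.0404  0.058 ]
```

>>> step_arm([
  [-1,0.288,-0.387,0,0],
  [-1,0.288,-0.387,0,0],
  [-1,0.288,-0.387,0,0],
  [-1,0.288,-0.387,0,0],
  [-1,0.288,-0.387,0,0],
  [-1,0.288,-0.387,0,0],
  [-1,0.288,-0.387,0,0],
  [-1,0.288,-0.387,0,0],
], grip_force=20)

```text
clock: 0.77
position: [0.3703, 0.3875, 0.2311]
orientation: [-179.9, 0.0, 158.6]
force: [-0.4, 0.7, -0.5]
opening: -0.0
grip_force: 0.0
```

>>> step_arm([
  [-1,0.288,-0.386,0,0],
  [-1,0.288,-0.386,0,0],
  [-1,0.288,-0.386,0,0],
  [-1,0.288,-0.386,0,0],
  [-1,0.288,-0.386,0,0],
  [-1,0.288,-0.386,0,0],
  [-1,0.288,-0.386,0,0],
  [-1,0.288,-0.386,0,0],
])

```text
clock: 1.43
position: [0.5133, 0.1961, 0.2308]
orientation: [-180.0, -0.0, 158.8]
force: [0.1, 0.5, 1.0]
opening: 0.0004
grip_force: 0.0
```

>>> step_arm([
  [-1,0,0,-0.07,0],
  [-1,0,0,-0.14,0],
  [-1,0,0,-0.2,0],
  [-1,0,0,-0.25,0],
  [-1,0,0,-0.29,0],
  [-1,0,0,-0.32,0],
  [-1,0,0,-0.34,0],
  [-1,0,0,-0.34,0],
])

```text
clock: 2.1
position: [0.5107, 0.1985, 0.0593]
orientation: [-179.9, -0.2, 159.1]
force: [-0.1, -0.4, 0.5]
opening: -0.0002
grip_force: 0.0
```

Run:
```python
from h import *
import cv2
a=snapshot("top")[160:260,120:260];b=snapshot("side")[120:220,200:340]
cv2.imwrite("pics/p1.png",cv2.resize(np.hstack([a,b]),None,fx=2.85,fy=2.85,interpolation=cv2.INTER_CUBIC))
s=sense();print(s["clock"],s["position"],s["force"])
```

```text
2.2 [0.51236124 0.19813911 0.06153849] [-0.63180391 -0.73811607  0.00518416]
```

View pics/p1.png

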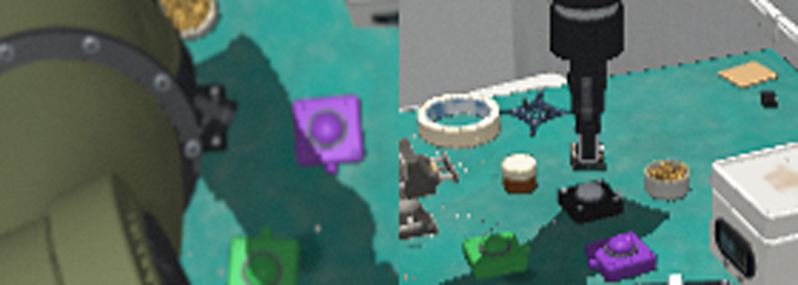

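The side crop shows the shut fingertips at (588,155), right above the dome at (590,190). Next I descend slowly, checking the force.

>>> step_arm([
  [-1,0,0,-0.02,0],
  [-1,0,0,-0.036,0],
  [-1,0,0,-0.046,0],
  [-1,0,0,-0.052,0],
  [-1,0,0,-0.054,0],
  [-1,0,0,-0.056,0],
  [-1,0,0,-0.058,0],
  [-1,0,0,-0.06,0],
])

```text
clock: 2.87
position: [0.513, 0.1967, 0.0314]
orientation: [180.0, 0.0, 158.9]
force: [-0.0, -0.4, -0.1]
opening: 0.0001
grip_force: 0.0
```

>>> step_arm([
  [-1,0,0,-0.002,0],
  [-1,0,0,-0.003,0],
  [-1,0,0,-0.004,0],
  [-1,0,0,-0.004,0],
  [-1,0,0,-0.004,0],
])

```text
clock: 3.28
position: [0.5129, 0.1967, 0.0294]
orientation: [180.0, 0.0, 158.9]
force: [0.0, -0.1, 1.1]
opening: -0.0002
grip_force: 0.4
```

>>> step_arm([
  [-1,0,0,-0.002,0],
  [-1,0,0,-0.004,0],
  [-1,0,0,-0.004,0],
  [-1,0,0,-0.004,0],
  [-1,0,0,-0.004,0],
  [-1,0,0,-0.004,0],
  [-1,0,0,-0.004,0],
  [-1,0,0,-0.004,0],
])

```text
clock: 3.95
position: [0.5129, 0.1967, 0.0274]
orientation: [180.0, 0.0, 158.9]
force: [-0.2, 0.5, 1.1]
opening: 0.0004
grip_force: 1.0
```

Run:
```python
from h import *
F=[];Z=[]
for i in range(6):
    snapshot("side"); s=sense();F.append(s["force"]);Z.append(s["position"])
print(s["clock"],np.mean(F,0),np.mean(Z,0))
```

```text
4.25 [ 0.81484624 -0.02601825  1.85354512] [0.51284975 0.19669795 0.02732497]
```

Contact force is about 1.9 N, roughly 2 mm of give. I'll go 1 mm deeper for margin, then lift.

>>> step_arm([
  [-1,0,0,-0.002,0],
  [-1,0,0,-0.002,0],
  [-1,0,0,-0.002,0],
  [-1,0,0,-0.002,0],
  [-1,0,0,-0.002,0],
  [-1,0,0,-0.002,0],
])

```text
clock: 4.75
position: [0.5128, 0.1967, 0.0263]
orientation: [180.0, 0.0, 158.9]
force: [1.3, -0.1, 2.6]
opening: -0.0003
grip_force: 1.1
```

>>> step_arm([
  [-1,0,0,0.01,0],
  [-1,0,0,0.03,0],
  [-1,0,0,0.08,0],
  [-1,0,0,0.14,0],
  [-1,0,0,0.2,0],
  [-1,0,0,0.24,0],
  [-1,0,0,0.25,0],
  [-1,0,0,0.25,0],
])

```text
clock: 5.42
position: [0.5133, 0.197, 0.1534]
orientation: [179.9, 0.1, 158.9]
force: [0.4, 0.4, 0.1]
opening: -0.0
grip_force: 0.0
```

>>> step_arm([
  [-1,-0.08,-0.752,0,0],
  [-1,-0.08,-0.752,0,0],
  [-1,-0.08,-0.752,0,0],
  [-1,-0.08,-0.752,0,0],
  [-1,-0.08,-0.752,0,0],
  [-1,-0.08,-0.752,0,0],
  [-1,-0.08,-0.752,0,0],
  [-1,-0.08,-0.752,0,0],
])

```text
clock: 6.08
position: [0.4758, -0.1364, 0.15]
orientation: [-180.0, -0.2, 158.9]
force: [1.1, 0.9, -0.4]
opening: -0.0001
grip_force: 0.0
```

Run:
```python
from h import *
import cv2
P=[]
for i in range(6):
    b=snapshot("side"); s=sense();P.append(s["position"])
t=snapshot("top")
cv2.imwrite("pics/p2.png",cv2.resize(np.hstack([t[160:300,200:400],b[160:300,200:400]]),None,fx=2,fy=2,interpolation=cv2.INTER_CUBIC))
print(s["clock"],P[-1],(np.array([.473,-.179,.068])-P[-1])/.5)
```

```text
6.3833 [ 0.47702021 -0.13345898  0.15043296] [-0.00804043 -0.09108203 -0.16486593]
```

View pics/p2.png

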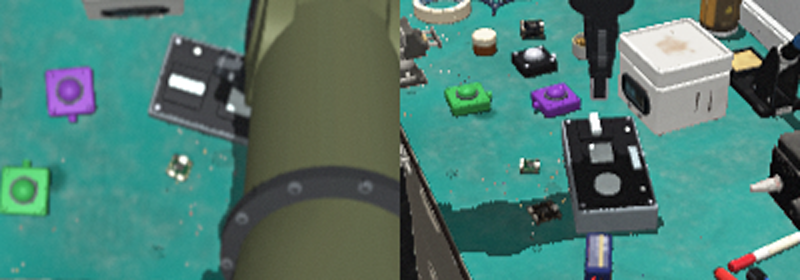

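The picture shows the fingers high over the tester with everything in place; earth block at side crop (535,60), unmoved. The arm still has 46 mm of y to go.

>>> step_arm([
  [-1,-0.008,-0.092,0,0],
  [-1,-0.008,-0.092,0,0],
  [-1,-0.008,-0.092,0,0],
  [-1,-0.008,-0.092,-0.05,0],
  [-1,-0.008,-0.092,-0.1,0],
  [-1,-0.008,-0.092,-0.13,0],
  [-1,-0.008,-0.092,-0.14,0],
  [-1,-0.008,-0.092,-0.14,0],
])

```text
clock: 7.1
position: [0.4731, -0.1788, 0.0801]
orientation: [180.0, -0.2, 159.1]
force: [-0.3, 0.5, -0.2]
opening: -0.0002
grip_force: 0.0
```

Run:
```python
from h import *
import cv2
P=[]
for i in range(4):
    b=snapshot("side"); s=sense();P.append(s["position"])
cv2.imwrite("pics/p3.png",cv2.resize(b[180:290,230:380],None,fx=4,fy=4,interpolation=cv2.INTER_CUBIC))
print(s["clock"],P[-1],s["force"])
```

```text
7.3 [ 0.47430023 -0.18046442  0.08231223] [-0.0843778   0.35890225 -0.55428611]
```

View pics/p3.png

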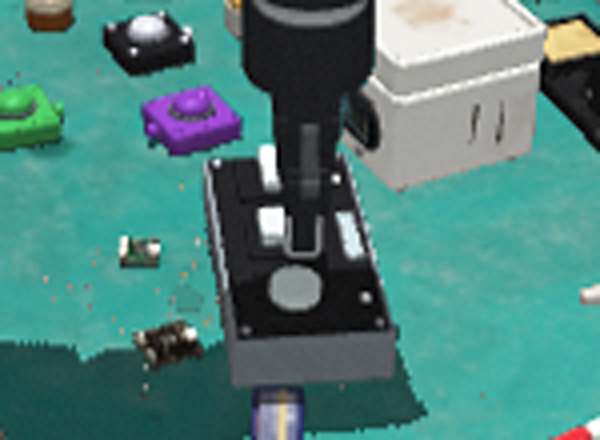

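The tip at crop (303,250) is about 23 mm over the round key's disc at (295,288), as projected, and well clear of the square key. Descending gently.

>>> step_arm([
  [-1,0,0,-0.015,0],
  [-1,0,0,-0.027,0],
  [-1,0,0,-0.034,0],
  [-1,0,0,-0.038,0],
  [-1,0,0,-0.04,0],
  [-1,0,0,-0.042,0],
  [-1,0,0,-0.044,0],
  [-1,0,0,-0.044,0],
])

```text
clock: 7.97
position: [0.4735, -0.1808, 0.0592]
orientation: [-180.0, -0.0, 158.9]
force: [-0.1, 0.3, -0.2]
opening: -0.0001
grip_force: 0.0
```

>>> step_arm([
  [-1,0,0,-0.002,0],
  [-1,0,0,-0.004,0],
  [-1,0,0,-0.006,0],
  [-1,0,0,-0.008,0],
  [-1,0,0,-0.008,0],
  [-1,0,0,-0.008,0],
])

```text
clock: 8.47
position: [0.4736, -0.1808, 0.0554]
orientation: [-180.0, 0.0, 158.9]
force: [-0.4, -0.3, 2.2]
opening: -0.0004
grip_force: 1.1
```

>>> step_arm([
  [-1,0,0,-0.002,0],
  [-1,0,0,-0.004,0],
  [-1,0,0,-0.005,0],
  [-1,0,0,-0.006,0],
  [-1,0,0,-0.006,0],
  [-1,0,0,-0.006,0],
])

```text
clock: 8.97
position: [0.4736, -0.1808, 0.0523]
orientation: [-180.0, 0.0, 158.9]
force: [-0.0, -1.1, 5.0]
opening: 0.0001
grip_force: 2.0
```

>>> step_arm([
  [-1,0,0,-0.001,0],
  [-1,0,0,-0.002,0],
  [-1,0,0,-0.002,0],
  [-1,0,0,-0.002,0],
])

```text
clock: 9.3
position: [0.4737, -0.1808, 0.0519]
orientation: [-180.0, 0.0, 158.9]
force: [-2.4, 0.3, 11.1]
opening: 0.0
grip_force: 5.7
```

It's on the stop at about 11 N. I'll ease off slightly and hold.

>>> step_arm([
  [-1,0,0,0.001,0],
  [-1,0,0,0.001,0],
  [-1,0,0,0.001,0],
  [-1,0,0,0.001,0],
  [-1,0,0,0.001,0],
  [-1,0,0,0.001,0],
  [-1,0,0,0.001,0],
  [-1,0,0,0.001,0],
])

```text
clock: 9.97
position: [0.4736, -0.1808, 0.0521]
orientation: [-180.0, 0.0, 158.9]
force: [0.2, -0.6, 7.4]
opening: 0.0001
grip_force: 3.5
```

>>> step_arm([
  [-1,0,0,0,0],
  [-1,0,0,0,0],
  [-1,0,0,0,0],
  [-1,0,0,0,0],
])

```text
clock: 10.3
position: [0.4736, -0.1808, 0.052]
orientation: [-180.0, 0.0, 158.9]
force: [-0.6, -0.5, 7.1]
opening: 0.0004
grip_force: 3.5
```

>>> step_arm([
  [-1,0,0,0.01,0],
  [-1,0,0,0.03,0],
  [-1,0,0,0.08,0],
  [-1,0,0,0.14,0],
  [-1,0,0,0.2,0],
  [-1,0,0,0.26,0],
  [-1,0,0,0.3,0],
  [-1,0,0,0.3,0],
])

```text
clock: 10.97
position: [0.4751, -0.1813, 0.2065]
orientation: [180.0, 0.4, 158.9]
force: [1.3, -0.9, -0.2]
opening: -0.0003
grip_force: 0.0
```

Run:
```python
from h import *
import cv2
for i in range(8): b=snapshot("side")
cv2.imwrite("pics/p4.png",cv2.resize(b[150:290,200:380],None,fx=4,fy=4,interpolation=cv2.INTER_CUBIC))
s=sense();print(s["clock"],s["position"],s["force"])
```

```text
11.3667 [ 0.47292757 -0.18057006  0.20077137] [ 0.0906798  -0.18076717 -0.1835118 ]
```

View pics/p4.png

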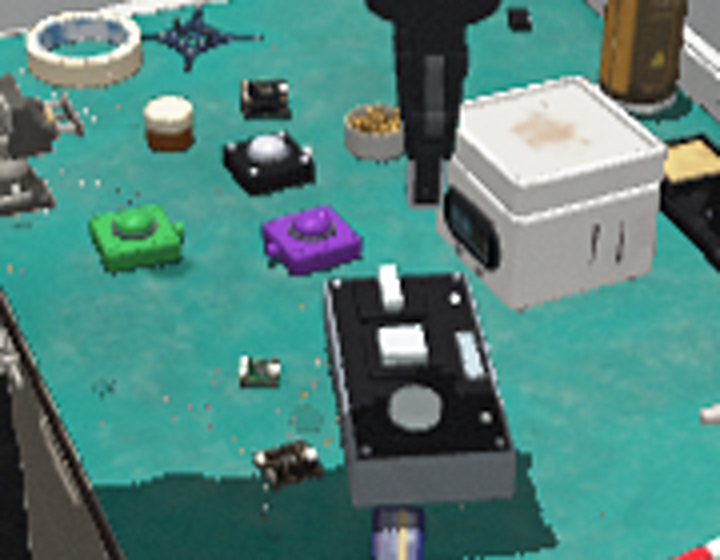

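The crop shows the fingers well clear. The earth block at (268,160) and the bystanders are unmoved. The round key's disc at (415,408) maps to pixel (303.8,252), the same as before the press, so it is up.

```bash
python3 -c "
from plant import *
print(close_job())"
```

```text
the job is handed in; nothing more can be done
None
```

I touched the dome lightly (about 2–3 N), then held the round key fully down for over a second (about 7–11 N) and let it come back up; the arm finished clear with nothing seen to have moved, and the job is handed in (no verdict came back).

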